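# Shelve the resin specimens on the sloping rack

## Robot

A 6-joint arm with a two-finger parallel gripper is mounted at the origin on the work surface. World frame = base frame: x ahead of the robot, y to its left, z up, the work surface at z = 0. Lengths are in m, angles in degrees, forces in N, time in s.
With the tool pointing down it reaches from about 0.375 to 0.825 m from the base axis. Payload 5.5 kg.
Tool frame: the origin (TCP) lies midway between the tips of the shut fingers; the grasp point (between the pads) lies 19 mm behind it (env.hold_point_z is the distance from the TCP to the grasp point, in m); z points along the fingers, y is the direction in which the jaws open and shut (so a half turn about z gives the same grasp; the last joint's range is limited). The gripper opens to 85 mm and grips with 20 to 120 N. Pads are 22 mm wide; open, the fingers measure 114 mm over their backs; the gripper's body (76 mm by 85 mm) begins 54 mm behind the grasp point. The pads swing forward as they close: fully open they stand 13 mm farther back than shut.
Start: joints at [73.854, 17.962, -2.699, 69.339, 0, 90], TCP at [0.167, 0.576, 0.231] pointing down, gripper open.
Joint ranges: [-152.73, 152.73], [-39.44, 99.34], [-58.76, 71.6], [-118.89, 123.64], [-81.53, 83.1], [-180, 180]. Speed limits (degrees/s): [136.94, 136.94, 172.46, 180, 180, 180].

## Interface

Orientations are given as a 3x3 rotation matrix whose columns are the frame's x, y, z axes.
In Python, from rig import env gives the robot as it stands.
- The arm moves only by the shell command python3 -m inch 'ROWS' [FORCE]. ROWS is a JSON object of lists of equal length, an entry for each row: "hand": the opening, from 0 (shut) to 1 (fully open); "offset": the shift along the tool's x, y, z in mm, a list of three; "rot": the turn, a rotation vector about the tool's x, y, z in rad, a list of three. In form: {"hand": [hand, ...], "offset": [[x, y, z], ...], "rot": [[wx, wy, wz], ...]}. A call has 1 to 10 rows; each row is the pose to reach, as a shift and turn from the pose measured when the call began, along the tool's axes at that moment; what a row does not reach only later rows make up. A row lasts 1/8 s, in which the tool goes at most 62.5 mm and 10.7 degrees, less where a joint would pass 70% of its speed; a pose out of reach is approached as far as the arm can. A call with a gripper value outside its range is refused whole. The fingers move at their own pace and stop on an object; FORCE is the grip in N (left out, the last holds). Time passes only in rows, so rows that repeat a pose let the fingers close. It gives the time, the measured TCP pose, the force and the opening at its end, in the units of the state.
- env.read_state(): the state, without advancing time (a new reading comes with each control period).
- env.get_image(name): name is "scene" or "top" or "wrist"; returns the picture (420x560x3 uint8, blue, green, red); there is no depth.
- env.calibration(name): a dict with "intrinsics" (3x3 intrinsics, pixels), "position" and "attitude" of the camera in the world. Camera axes: x right, y up, looking along -z (the intrinsics and any distortion apply to the point x, -y, -z); pixel columns grow to the right and rows downward; lengths in m; the calibration is good to about 2 mm. A picture is of the moment at which its call begins: read the wrist's pose just before it. calibration takes no time and is no camera call; for the wrist camera it gives the pose at the moment of the call.
- env.sign_off(): hands the job in, once; it reports no verdict.
Trained networks look in the newest picture that a camera, given by its name, has taken for a name from the list of things; names that differ only in an ending like _2 or _b are one class to them, and where a whole thing is asked for, a point or a joint stands for the part that bears it (a point fixed in the world has none). Each returns a list of dicts, best first, with "conf" (0 to 1); they miss things now and then, are a little off and sometimes report something else, mostly with a low value. They report only what shows in the picture. A call takes as long as a camera call. They do not tell look-alikes from the thing itself.
- env.search_frame(camera, target): "at" ([column, row] in pixels, amid what is visible of it).
The state is a dict: "clock": time; "qpos": joint angles; "dq": joint speeds; "joint_torque": joint torques, N m; "tool_pos": TCP position; "orientation": TCP orientation; "ft_force": force on the tool from outside, world axes, zero at the start; "ft_torque": the same for the moment, N m; "opening": finger opening in m.
Only numpy, scipy, OpenCV 4.12 (cv2) and the standard library are available. Lean on these libraries where they do the work, as an engineer would, in place of code of your own. Each camera call takes 0.05 s, during which the arm holds its last target. There are 200 camera calls.

## Task

Put the three resin specimen plaques away on the sloping rack as one neat pile: the largest at the bottom, the middle-sized one on it and the smallest on top, clear faces up. Each must lie flat and straight with its length running down the slope, in the middle of the rack's width, and with its lower short end fully home against the backstop. Set the plaques down, do not drop them, and leave everything else on the bench where it stands.

Things in the scene. Friction and masses are not known exactly. Their poses are not given: they have to be found in the camera images.
- plaque_large: resin-embedded specimen plaque: a flat rectangular slab 100 mm long (its x), 45 mm wide (its y) and 15 mm thick (its z), green backing layer under clear resin with a dark beetle in it; origin at the centre of its underside, z up through the clear face. It starts flat on the table with the middle-sized plaque lying on it. 85 g
- plaque_medium: resin-embedded specimen plaque: a flat rectangular slab 85 mm long (its x), 45 mm wide (its y) and 15 mm thick (its z), blue backing layer under clear resin with an orange starfish in it; origin at the centre of its underside, z up through the clear face. It starts lying flat on the large plaque, turned at some angle to it. 72 g
- plaque_small: resin-embedded specimen plaque: a flat rectangular slab 70 mm long (its x), 45 mm wide (its y) and 15 mm thick (its z), red backing layer under clear resin with a pale banded snail shell in it; origin at the centre of its underside, z up through the clear face. It starts flat on the table. 60 g
- rack: the sloping rack, fixed to the table: grey tray on bent steel rod legs; origin on the table under its middle. It covers -68 to +87 mm along its x, 136 mm along y. It stands at various places, turned up to 0.35 rad; the tray's high open edge faces the robot's side, the low edge with the backstop is on the far side (+x). Plaques do not slide on the tray by themselves
- shelf: the rack's tray, sloping 0.38 rad (22 degrees). Origin where its surface meets the backstop's face, mid-width, 34 mm above the table. x runs down the slope into the backstop, y across, z is the surface's upward normal. Surface from x = -135 mm (high edge) to 0; backstop 4 mm thick, 55 mm high, square to the surface; side lips 14 mm high, 130 mm apart inside
- jar: bystander, leave alone: small glass jar with a blue lid, near the large plaque, upright, 44 mm across and 58 mm tall; origin at the centre of its underside
- dropper: bystander, leave alone: amber dropper bottle, near the small plaque, upright, 28 mm across and 62 mm tall; origin at the centre of its underside
- stain: bystander, leave alone: white bottle with a red cap, beside the rack, upright, 36 mm across and 75 mm tall; origin at the centre of its underside
- dish: bystander, leave alone: closed culture dish with tan medium, close to the small plaque, upright, 90 mm across and 15 mm tall; origin at the centre of its underside
- slide_box: bystander, leave alone: green slide box, 97 mm (its x) by 52 mm (y) by 34 mm high, beside the rack; origin at the centre of its underside
- lens: bystander, leave alone: hand lens lying flat, black rim 72 mm across, 9 mm high; origin under the lens's centre; its handle, 14 mm wide, runs along +x to 118 mm from the origin
- forceps: bystander, leave alone: steel forceps lying flat along their x, 116 mm long, 12 mm wide, 8 mm high; origin under the middle
- beaker: bystander, leave alone: beaker of droppers, 68 mm across, 87 mm tall, the droppers (out to 40 mm from its axis) reaching 146 mm; origin at the centre of its underside
Mind the look-alikes: they are no part of the job. What is shaped like the rack but purple is not meant.

How it is judged (in metres and radians):
At the end, for the whole second after the job is handed in: All three lie released and still on the tray: large, middle, small from the bottom, clear faces up; each flat to 0.08 rad, straight to 0.1 rad, within 15 mm of the centre line, its lower end within 4 mm of the backstop, its underside within 4 mm of 0, 15 or 30 mm over the tray (x of plaque_large in the frame of shelf between -0.054 and -0.047 m and y of plaque_large in the frame of shelf between -0.015 and 0.015 m and z of plaque_large in the frame of shelf between -0.004 and 0.004 m and angle between the x axis of each of plaque_large, plaque_medium, plaque_small and the x axis of shelf, either way round below 0.1 rad and angle between the z axis of each of plaque_large, plaque_medium, plaque_small and the z axis of shelf, either way round below 0.08 rad and linear speed of each of plaque_large, plaque_medium, plaque_small below 0.02 m/s and contact force between the fingers and plaque_large below 0.05 N and x of plaque_medium in the frame of shelf between -0.0465 and -0.0395 m and y of plaque_medium in the frame of shelf between -0.015 and 0.015 m and z of plaque_medium in the frame of shelf between 0.011 and 0.019 m and contact force between the fingers and plaque_medium below 0.05 N and x of plaque_small in the frame of shelf between -0.039 and -0.032 m and y of plaque_small in the frame of shelf between -0.015 and 0.015 m and z of plaque_small in the frame of shelf between 0.026 and 0.034 m and contact force between the fingers and plaque_small below 0.05 N); the robot touches nothing.
It fails at once if a plaque is dropped: moving faster than 0.5 m/s with no finger on it ((linear speed of plaque_large above 0.5 m/s and contact force between the fingers and plaque_large below 0.05 N) or (linear speed of plaque_medium above 0.5 m/s and contact force between the fingers and plaque_medium below 0.05 N) or (linear speed of plaque_small above 0.5 m/s and contact force between the fingers and plaque_small below 0.05 N)).
It fails at once if a bystander is moved more than 25 mm (distance of any of jar, dropper, stain, dish, slide_box, lens, forceps, beaker from where it was at the start of the episode above 0.025 m).
It fails at once if a bystander is tipped over (angle between any of jar, dropper, stain, dish, slide_box, lens, forceps, beaker's own z axis and vertical above 0.4 rad).
It also fails if it takes over 72 s, if anything falls off the work surface, if the arm or the gripper's body presses on something with over 40 N, if the wrist force passes 120 N, or if a joint passes its speed limit or range.

## Working session

There is one attempt and no reset: what is moved stays moved. The work goes in short steps, Python scripts to look and compute and a shell command to move; the robot and the scene stay as the last step left them, time stands still between calls to the robot, and variables do not carry over. Pictures are saved under pics/ and viewed, about 8 in all and at most 12, crops included, and the job is handed in when it is done.

```bash
ls; mkdir -p pics; python3 - <<'E'
from rig import env
import cv2,numpy as np
np.set_printoptions(precision=4,suppress=True)
for n in("top","scene"):
    im=env.get_image(n); cv2.imwrite(f"pics/{n}0.png",im)
    c=env.calibration(n); print(n,c)
    for t in ["plaque_large","plaque_medium","plaque_small","rack","shelf","jar","dropper","stain","dish","slide_box","lens","forceps","beaker"]:
        print(t,[(np.round(d["at"]).tolist(),round(d["conf"],2)) for d in env.search_frame(n,t)][:3])
s=env.read_state();print(s,env.hold_point_z)
E
```

```text
pics
top {'intrinsics': array([[488.7919,   0.    , 288.3179],
       [  0.    , 488.7919, 204.0549],
       [  0.    ,   0.    ,   1.    ]]), 'position': array([ 0.3131, -0.0039,  1.3258]), 'attitude': array([[-0.0153,  0.9879, -0.1541],
       [-0.9998, -0.017 , -0.0096],
       [-0.0121,  0.1539,  0.988 ]])}
plaque_large [([175.0, 247.0], 0.42)]
plaque_medium [([184.0, 232.0], 0.94)]
plaque_small [([288.0, 192.0], 0.89)]
rack [([454.0, 135.0], 0.81), ([412.0, 216.0], 0.68)]
shelf [([456.0, 135.0], 0.81), ([411.0, 217.0], 0.64)]
jar [([145.0, 237.0], 0.61), ([376.0, 142.0], 0.58)]
dropper []
stain [([453.0, 221.0], 0.54), ([174.0, 248.0], 0.44)]
dish [([282.0, 157.0], 0.79)]
slide_box [([370.0, 235.0], 0.82), ([136.0, 155.0], 0.43)]
lens [([136.0, 154.0], 0.97)]
forceps [([138.0, 154.0], 0.26)]
beaker [([377.0, 141.0], 0.62)]
scene {'intrinsics': array([[402.0304,   0.    , 288.7913],
       [  0.    , 402.0304, 209.4504],
       [  0.    ,   0.    ,   1.    ]]), 'position': array([ 0.7934, -0.4967,  0.8812]), 'attitude': array([[ 0.8632, -0.4134,  0.2898],
       [ 0.5047,  0.7177
[... 376 characters left out ...]
[349.0, 230.0], 0.87)]
slide_box [([225.0, 260.0], 0.87), ([414.0, 139.0], 0.66)]
lens [([411.0, 138.0], 0.73)]
forceps []
beaker [([313.0, 310.0], 0.56)]
{'clock': 1.4, 'qpos': array([73.8541, 17.9625, -2.6993, 69.3384,  0.0017, 89.9998]), 'dq': array([-0.0266,  0.0386, -0.0815, -0.0202, -0.0205,  0.0148]), 'joint_torque': array([  0.004 , -53.9454,  34.0045,   0.0016,   0.0001,  -0.    ]), 'tool_pos': array([0.1668, 0.5763, 0.2313]), 'orientation': array([[-0.9606,  0.2781, -0.    ],
       [ 0.2781,  0.9606,  0.    ],
       [ 0.    , -0.    , -1.    ]]), 'ft_force': array([-1.0676,  0.2566, -0.5971]), 'ft_torque': array([-0.0246,  0.0119,  0.0222]), 'opening': 0.08544600610921439} 0.0187
```

```bash
python3 - <<'E'
import cv2
a=cv2.imread("pics/top0.png")
cv2.imwrite("pics/top_a.png",cv2.resize(a[120:290,90:350],None,fx=3,fy=3,interpolation=cv2.INTER_CUBIC))
cv2.imwrite("pics/top_b.png",cv2.resize(a[80:280,330:530],None,fx=3,fy=3,interpolation=cv2.INTER_CUBIC))
E
```

```text
(no output)
```

View pics/top_a.png

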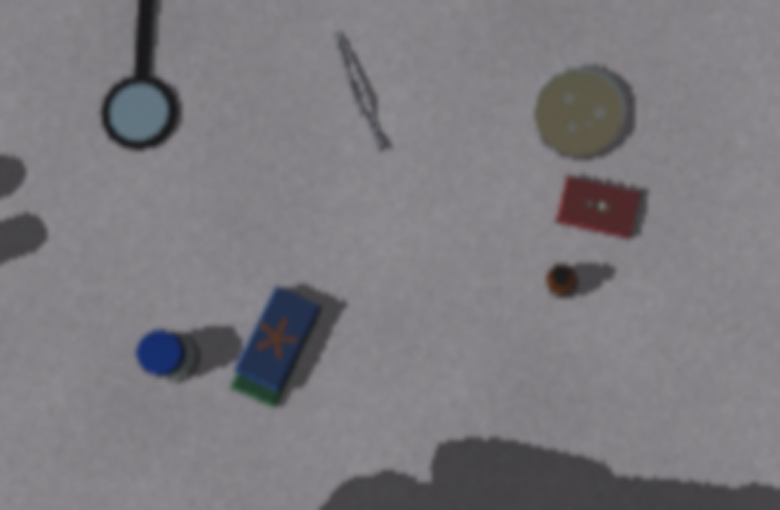

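View pics/top_b.png

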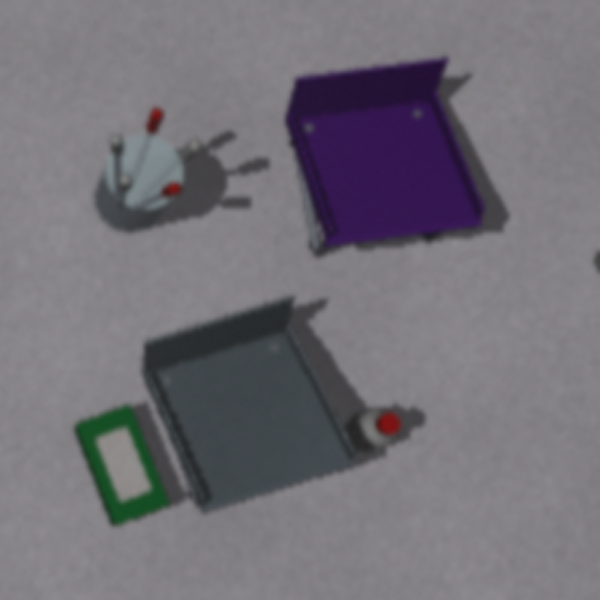

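```bash
cat > h.py <<'E'
import numpy as np,cv2
from scipy.spatial.transform import Rotation as R
from scipy.optimize import least_squares
np.set_printoptions(precision=4,suppress=True)
def ray(c,px,z):
    K,p,A=[np.array(c[k]) for k in("intrinsics","position","attitude")]
    d=np.linalg.inv(K)@np.array([px[0],px[1],1.]); d=A@np.array([d[0],-d[1],-d[2]])
    return p+d*(z-p[2])/d[2]
def proj(c,P):
    K,p,A=[np.array(c[k]) for k in("intrinsics","position","attitude")]
    q=(np.atleast_2d(P)-p)@A; q=q*[1,-1,-1]; u=q@K.T
    return u[:,:2]/u[:,2:]
def shelfR(yaw): return R.from_euler("zy",[yaw,0.38]).as_matrix()
def fit_shelf(c,px,loc,x0):
    f=lambda v:(proj(c,loc@shelfR(v[2]).T+[v[0],v[1],.034])-px).ravel()
    r=least_squares(f,x0); return r.x,f(r.x)
E
python3 - <<'E'
from h import *
from rig import env
c=env.calibration("top")
A=lambda u,v:(90+u/3,120+v/3); B=lambda u,v:(330+u/3,80+v/3)
for n,p,z in [("jar",A(160,352),.058),("drop",A(562,277),.062),("dish",A(582,112),.015),("lens",A(140,112),.009),("beaker",B(145,173),.087),("stain",B(388,425),.075),("sbox",B(123,465),.034)]: print(n,ray(c,p,z)[:2])
def rect(n,pts,z):
    P=np.array([ray(c,A(*p),z)[:2] for p in pts]);(m,s,a)=cv2.minAreaRect(P.astype(np.float32)*1000);print(n,m,s,a);print(P)
rect("small",[(568,177),(646,190),(634,238),(557,222)],.015)
rect("med",[(278,288),(320,308),(278,390),(236,373)],.03)
print("large end",ray(c,A(233,385),.015),ray(c,A(278,405),.015))
px=np.array([B(145,343),B(292,297),B(205,510),B(382,456)])
loc=np.array([[.002,.067,.055],[.002,-.067,.055],[-.135,.067,.005],[-.135,-.067,.005]])
print(fit_shelf(c,px,loc,[.45,-.25,0.2]))
E
```

```text
jar [0.4295 0.3877]
drop [0.4888 0.0374]
dish [0.648  0.0188]
lens [0.6571 0.4283]
beaker [ 0.6779 -0.2299]
stain [ 0.4549 -0.4296]
sbox [ 0.428  -0.2086]
small (559.8994140625, 2.2122840881347656) (73.0405044555664, 45.61000442504883) 77.10501098632812
[[ 0.5873  0.0324]
 [ 0.574  -0.0385]
 [ 0.5299 -0.0267]
 [ 0.5458  0.0429]]
med (440.9207763671875, 291.2801513671875) (42.174285888671875, 83.43485260009766) 64.49492645263672
[[0.4877 0.2923]
 [0.469  0.2545]
 [0.3967 0.2907]
 [0.4123 0.3283]]
large end [0.4028 0.3346 0.015 ] [0.3843 0.2939 0.015 ]
(array([ 0.5235, -0.2936,  0.3435]), array([ 2.9813,  0.6869,  0.7511,  0.4101,  3.9771, -1.0394, -7.7515,
        0.1186]))
```

```bash
python3 -m inch '{"hand":[1,1,1,1,1,1,1,1],"offset":[[-342,-198,20],[-342,-198,20],[-342,-198,20],[-342,-198,20],[-342,-198,20],[-342,-198,20],[-342,-198,20],[-342,-198,20]],"rot":[[0,0,0.16],[0,0,0.16],[0,0,0.16],[0,0,0.16],[0,0,0.16],[0,0,0.16],[0,0,0.16],[0,0,0.16]]}' 40
python3 - <<'E'
from h import *
from rig import env
c=env.calibration("wrist");im=env.get_image("wrist");cv2.imwrite("pics/w1.png",im);print(c,env.read_state()["tool_pos"])
B=lambda u,v:(330+u/3,80+v/3);c=env.calibration("top")
px=np.array([B(145,343),B(292,297),B(205,510),B(356,460)])
loc=np.array([[.002,.067,.055],[.002,-.067,.055],[-.135,.067,.005],[-.135,-.067,.005]])
print(fit_shelf(c,px,loc,[.45,-.25,0.2]))
E
```

```text
clock: 2.4
tool_pos: [0.4412, 0.2898, 0.2112]
orientation: [[-0.903, 0.43, -0.0], [0.43, 0.903, -0.0], [0.0, -0.0, -1.0]]
ft_force: [-0.6, 0.2, 0.3]
opening: 0.0857
{'intrinsics': array([[298.9809,   0.    , 281.4208],
       [  0.    , 298.9809, 215.8721],
       [  0.    ,   0.    ,   1.    ]]), 'position': array([0.3703, 0.3238, 0.3531]), 'attitude': array([[ 0.4297, -0.857 , -0.2843],
       [ 0.903 ,  0.4083,  0.1339],
       [ 0.0014, -0.3143,  0.9493]])} [0.4405 0.2907 0.2113]
(array([ 0.5232, -0.2895,  0.3187]), array([ 1.1383,  0.2824, -0.4863,  1.0269,  0.8546, -1.0665, -1.5218,
       -0.1453]))
```

View pics/w1.png

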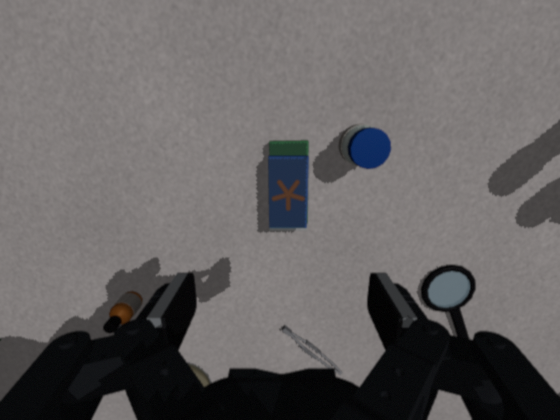

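```bash
python3 - <<'E'
from h import *
from rig import env
c=env.calibration("wrist");s=env.read_state();Rt=np.array(s["orientation"]);p=np.array(s["tool_pos"])
im=env.get_image("wrist")
for px,z in [((268,156),.03),((308,155),.03),((307,227),.03),((269,228),.03),((269,141),.015),((308,141),.015)]:
    w=ray(c,px,z);print(px,w,(Rt.T@(w-p))*1000)
cv2.imwrite("pics/w1c.png",cv2.resize(im[110:260,220:340],None,fx=4,fy=4,interpolation=cv2.INTER_CUBIC))
E
```

```text
(268, 156) [0.3993 0.2951 0.03  ] [ 39.024  -13.7375 181.3309]
(308, 155) [0.4166 0.3341 0.03  ] [ 40.1043  28.947  181.3383]
(307, 227) [0.4911 0.3001 0.03  ] [-41.8049  30.1464 181.3055]
(269, 228) [0.4735 0.2599 0.03  ] [-43.0458 -13.6738 181.2979]
(269, 141) [0.3865 0.3019 0.015 ] [ 53.486  -13.064  196.3368]
(308, 141) [0.4049 0.3407 0.015 ] [ 53.5158  29.8484 196.3438]
```

View pics/w1c.png

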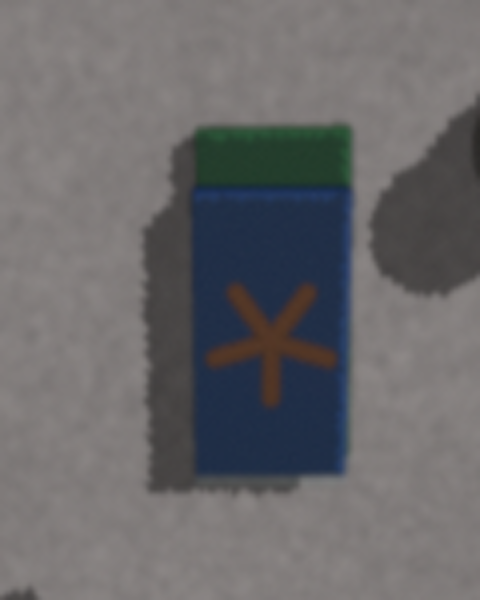

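```bash
python3 -m inch '{"hand":[0.85,0.85,0.85,0.85,0.85,0.85,0.85],"offset":[[0,8,60],[0,8,120],[0,8,170],[0,8,195],[0,8,210],[0,8,210],[0,8,210]],"rot":[[0,0,0],[0,0,0],[0,0,0],[0,0,0],[0,0,0],[0,0,0],[0,0,0]]}' 70
python3 -m inch '{"hand":[0.2,0.2,0.2,0.2,0.2,0.2],"offset":[[0,0,0],[0,0,0],[0,0,0],[0,0,0],[0,0,0],[0,0,0]],"rot":[[0,0,0],[0,0,0],[0,0,0],[0,0,0],[0,0,0],[0,0,0]]}' 70
python3 -m inch '{"hand":[0.2,0.2,0.2,0.2,0.2],"offset":[[0,0,-20],[0,0,-60],[0,0,-120],[0,0,-150],[0,0,-150]],"rot":[[0,0,0],[0,0,0],[0,0,0],[0,0,0],[0,0,0]]}'
python3 - <<'E'
from h import *
from rig import env
c=env.calibration("wrist");im=env.get_image("wrist")
cv2.imwrite("pics/w2.png",im); cv2.imwrite("pics/t2.png",env.get_image("scene"))
s=env.read_state();p=s["tool_pos"];Rt=s["orientation"]
# target: large centre at shelf (-.055,0,0+.010); grasp offset: large centre is at tool x=+4mm; TCP 1 mm above underside
o=np.array([.5232,-.2895,.034]);S=shelfR(.3187)
tz=-S[:,2];ty=S[:,1];tx=np.cross(ty,tz);Tr=np.c_[tx,ty,tz];print("Tr",Tr)
tp=o+S@[-.055-.0+.004,0,.001]  # tool x = -shelf x
print("target",tp)
rv=R.from_matrix(Rt.T@Tr).as_rotvec();print("rot",rv)
for h in(.0,.06,.1):
    print(h,Rt.T@(tp+S[:,2]*h-p)*1000)
E
```

```text
clock: 3.38
tool_pos: [0.4442, 0.2995, 0.0026]
orientation: [[-0.904, 0.427, 0.001], [0.427, 0.904, 0.002], [-0.001, 0.002, -1.0]]
ft_force: [-0.2, 0.0, 0.2]
opening: 0.0729
clock: 4.12
tool_pos: [0.4453, 0.3003, 0.0041]
orientation: [[-0.904, 0.427, 0.003], [0.427, 0.904, 0.003], [-0.002, 0.004, -1.0]]
ft_force: [0.2, 0.7, 6.1]
opening: 0.0436
clock: 4.75
tool_pos: [0.4466, 0.301, 0.157]
orientation: [[-0.904, 0.427, 0.008], [0.428, 0.904, 0.007], [-0.005, 0.009, -1.0]]
ft_force: [0.1, 1.1, -1.3]
opening: 0.0437
Tr [[-0.8819 -0.291  -0.3709]
 [-0.3133  0.9496 -0.    ]
 [ 0.3522  0.1162 -0.9287]]
target [ 0.4786 -0.3055  0.0529]
rot [ 0.0271  0.3915 -0.7503]
0.0 [-289.3262 -532.7639   98.8688]
0.06 [-309.5347 -523.0252   43.2201]
0.1 [-323.007  -516.5328    6.121 ]
```

View pics/w2.png

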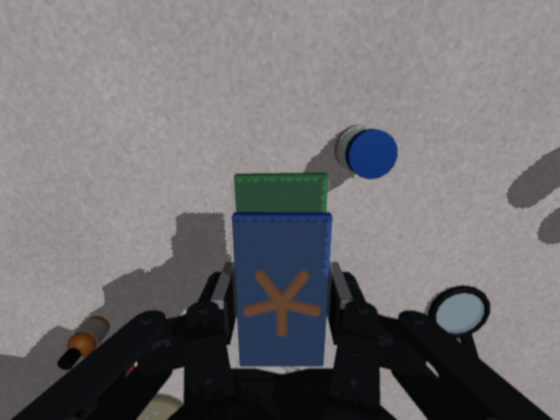

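```bash
python3 -m inch '{"hand":[0.2,0.2,0.2,0.2,0.2,0.2,0.2,0.2,0.2,0.2],"offset":[[-32,-52,0],[-64,-103,0],[-96,-155,0],[-128,-206,0],[-160,-258,0],[-192,-310,0],[-224,-361,0],[-256,-413,0],[-288,-465,0],[-323,-516,4]],"rot":[[0,0.04,-0.075],[0,0.08,-0.15],[0.01,0.12,-0.225],[0.01,0.16,-0.3],[0.01,0.2,-0.375],[0.02,0.235,-0.45],[0.02,0.275,-0.525],[0.02,0.31,-0.6],[0.02,0.35,-0.675],[0.027,0.3915,-0.75]]}'
cat > tgt.py <<'E'
from h import *
from rig import env
import sys
def shelf_T(yaw):
    S=shelfR(yaw);tz=-S[:,2];ty=S[:,1];return S,np.c_[np.cross(ty,tz),ty,tz]
def go(o,yaw,pts):
    s=env.read_state();p=s["tool_pos"];Rt=s["orientation"];S,Tr=shelf_T(yaw)
    print("clock",s["clock"],"tcp in shelf mm",S.T@(p-o)*1000,"rot",R.from_matrix(Rt.T@Tr).as_rotvec(),"F shelf",S.T@s["ft_force"],"op",s["opening"])
    for q in pts: print(q,"->",Rt.T@(o+S@np.array(q)/1000-p)*1000)
E
python3 - <<'E'
from tgt import *
o=np.array([.5232,-.2895,.034]);go(o,.3187,[(-51,0,100)])
im=env.get_image("wrist");cv2.imwrite("pics/w3.png",im)
c=env.calibration("wrist");S=shelfR(.3187)
loc=np.array([[0,.065,.055],[0,-.065,.055],[-.135,.065,0],[-.135,-.065,0],[0,.065,0],[0,-.065,0]])
print(proj(c,loc@S.T+o))
E
```

```text
clock: 6.1
tool_pos: [0.515, -0.3068, 0.1458]
orientation: [[-0.88, -0.292, -0.374], [-0.315, 0.949, 0.001], [0.355, 0.119, -0.927]]
ft_force: [1.3, 0.2, -1.9]
opening: 0.044
clock 6.1 tcp in shelf mm [-52.0411  -1.0393 100.7392] rot [ 0.0024 -0.0028  0.0021] F shelf [ 1.8384 -0.3583 -1.2638] op 0.043989575051705566
(-51, 0, 100) -> [-1.0453  1.0353  0.7387]
[[383.2814 308.6267]
 [204.2751 308.5029]
 [378.6386 113.5191]
 [208.0563 113.3559]
 [363.4951 271.8125]
 [219.2491 271.7055]]
```

View pics/w3.png

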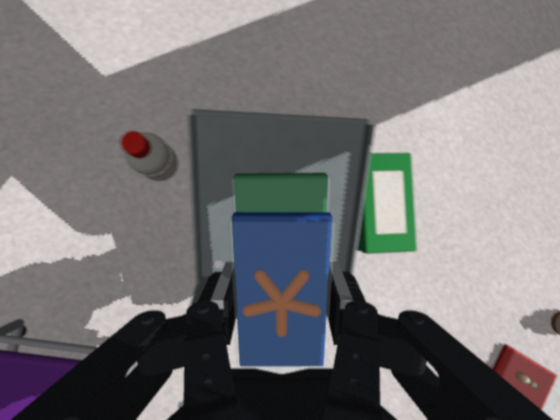

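```bash
python3 - <<'E'
import cv2
a=cv2.imread("pics/w3.png")[95:295,175:395]
a=cv2.convertScaleAbs(a,alpha=1.6,beta=10)
cv2.imwrite("pics/w3c.png",cv2.resize(a,None,fx=3,fy=3,interpolation=cv2.INTER_CUBIC))
E
```

```text
(no output)
```

View pics/w3c.png

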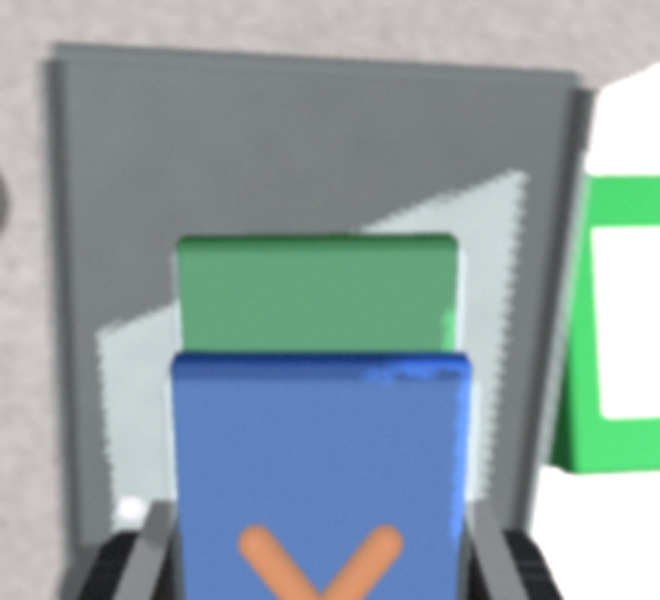

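```bash
python3 - <<'E'
from tgt import *
c=env.calibration("wrist");ct=env.calibration("top")
W=lambda u,v:np.array([175+u/3,95+v/3]);B=lambda u,v:np.array([330+u/3,80+v/3])
L=[(W(68,70),W(84,500),(0,.065,0),(-.135,.065,0))]  # placeholders
# image left is stain side (-y)
lines=[([W(68,75),W(84,500)],(-.135,-.065,0),(-.03,-.065,0)),([W(570,90),W(528,500)],(-.135,.065,0),(-.03,.065,0)),([W(65,60),W(572,82)],(-.135,-.065,0),(-.135,.065,0))]
def res(v,top=True):
    f=lambda cc,P:proj(cc,np.array(P)@shelfR(v[2]).T+[v[0],v[1],.034])
    r=[]
    for pts,a,b in lines:
        pa,pb=f(c,[a,b]);n=np.array([-(pb-pa)[1],(pb-pa)[0]]);n/=np.linalg.norm(n)
        r+=[n@(q-pa) for q in pts]
    if top:
        q=f(ct,[(.002,.067,.055),(.002,-.067,.055)])-[B(145,343),B(292,297)]
        r+=list(q.ravel())
    return r
for t in(True,False):
    s=least_squares(res,[.523,-.29,.3],args=(t,),loss="soft_l1");print(s.x,np.array(res(s.x,True)))
E
```

```text
[ 0.5312 -0.3009  0.2825] [-1.0372  0.4056  2.7453  0.266  -0.0742  0.6547  5.0879 -3.6567  4.15
 -1.3505]
[ 0.5315 -0.3012  0.2801] [-1.1838 -0.035   2.6757 -0.0965 -0.0724  0.2435  5.1918 -3.813   4.2999
 -1.4078]
```

```bash
python3 - <<'E'
from tgt import *
o=np.array([.531,-.3,.034]);go(o,.283,[(-58,0,100),(-58,0,30),(-58,0,12)])
E
```

```text
clock 6.15 tcp in shelf mm [-56.7373   2.2986  94.8267] rot [ 0.0003 -0.007   0.0356] F shelf [ 1.3093 -6.3438 -1.452 ] op 0.04383735013753327
(-58, 0, 100) -> [ 1.3801 -2.25   -5.1646]
(-58, 0, 30) -> [ 0.8875 -2.2783 64.8337]
(-58, 0, 12) -> [ 0.7608 -2.2856 82.8332]
```

```bash
python3 -m inch '{"hand":[0.2,0.2,0.2,0.2,0.2,0.2],"offset":[[1,-2,10],[1,-2,35],[1,-2,60],[1,-2,74],[1,-2,80],[1,-2,80]],"rot":[[0,-0.007,0.0356],[0,-0.007,0.0356],[0,-0.007,0.0356],[0,-0.007,0.0356],[0,-0.007,0.0356],[0,-0.007,0.0356]]}'
python3 -m inch '{"hand":[0.2,0.2],"offset":[[0,0,3],[0,0,6]],"rot":[[0,0,0],[0,0,0]]}'
python3 - <<'E'
from tgt import *
o=np.array([.531,-.3,.034]);go(o,.283,[(-58,0,4)])
E
```

```text
clock: 6.9
tool_pos: [0.4845, -0.3157, 0.0686]
orientation: [[-0.892, -0.259, -0.371], [-0.279, 0.96, 0.0], [0.356, 0.104, -0.929]]
ft_force: [-0.1, -0.6, -0.8]
opening: 0.0443
clock: 7.15
tool_pos: [0.4829, -0.3159, 0.0635]
orientation: [[-0.892, -0.26, -0.37], [-0.279, 0.96, -0.0], [0.355, 0.103, -0.929]]
ft_force: [-0.3, -0.3, -1.2]
opening: 0.0441
clock 7.15 tcp in shelf mm [-57.8347   0.3036   9.503 ] rot [-0.0007  0.001   0.    ] F shelf [ 0.0382 -0.2908 -1.2226] op 0.04406839910756559
(-58, 0, 4) -> [ 0.171  -0.2997  5.5031]
```

Now push toward the backstop (tool −x) while still just above the tray, then lower to contact.

```bash
python3 -m inch '{"hand":[0.2,0.2,0.2,0.2],"offset":[[-3,0,2],[-6,0,3],[-9,0,4],[-11,0,4]],"rot":[[0,0,0],[0,0,0],[0,0,0],[0,0,0]]}'
python3 - <<'E'
from tgt import *
o=np.array([.531,-.3,.034]);go(o,.283,[(-46,0,4)])
E
```

```text
clock: 7.65
tool_pos: [0.4916, -0.3136, 0.0573]
orientation: [[-0.892, -0.26, -0.37], [-0.279, 0.96, -0.003], [0.356, 0.1, -0.929]]
ft_force: [-1.0, -0.1, 6.9]
opening: 0.0437
clock 7.65 tcp in shelf mm [-47.2229  -0.4811   6.9971] rot [-0.0032  0.0006 -0.0004] F shelf [-3.3725  0.8642  6.0874] op 0.04370123460216596
(-46, 0, 4) -> [-1.2209  0.4911  2.9962]
```

```bash
python3 -m inch '{"hand":[0.2,0.2,0.2],"offset":[[-2,0,0],[-4,0,0],[-5,0,0]],"rot":[[0,0,0],[0,0,0],[0,0,0]]}'
python3 - <<'E'
from tgt import *
o=np.array([.531,-.3,.034]);go(o,.283,[(-46,0,4)])
E
```

```text
clock: 8.02
tool_pos: [0.4931, -0.3133, 0.0571]
orientation: [[-0.89, -0.26, -0.375], [-0.278, 0.96, -0.006], [0.362, 0.1, -0.927]]
ft_force: [-11.5, -2.6, 12.7]
opening: 0.0441
clock 8.025 tcp in shelf mm [-45.7098  -0.6058   7.3601] rot [-0.004 -0.006 -0.001] F shelf [-15.472    1.7876   7.538 ] op 0.044142116344072196
(-46, 0, 4) -> [0.2708 0.6189 3.3593]
```

```bash
python3 -m inch '{"hand":[0.75,0.75,0.75,0.75,0.75,0.75,0.75],"offset":[[0,0,0],[0,0,0],[0,0,0],[0,0,-6],[0,0,-16],[0,0,-16],[0,0,-16]],"rot":[[0,0,0],[0,0,0],[0,0,0],[0,0,0],[0,0,0],[0,0,0],[0,0,0]]}' 30
python3 -m inch '{"hand":[0.3,0.3,0.3,0.3,0.3],"offset":[[0,0,0],[0,0,0],[0,0,0],[0,0,0],[0,0,0]],"rot":[[0,0,0],[0,0,0],[0,0,0],[0,0,0],[0,0,0]]}' 40
python3 -m inch '{"hand":[0.3,0.3,0.3,0.3],"offset":[[-2,0,0],[-4,0,0],[-6,0,0],[-6,0,0]],"rot":[[0,0,0],[0,0,0],[0,0,0],[0,0,0]]}' 40
python3 - <<'E'
from tgt import *
o=np.array([.531,-.3,.034]);go(o,.283,[(-46,0,4)])
E
```

```text
clock: 8.9
tool_pos: [0.4993, -0.3133, 0.072]
orientation: [[-0.89, -0.26, -0.375], [-0.278, 0.96, -0.006], [0.361, 0.099, -0.927]]
ft_force: [0.9, -0.3, -0.7]
opening: 0.0643
clock: 9.52
tool_pos: [0.4993, -0.3133, 0.0722]
orientation: [[-0.89, -0.26, -0.375], [-0.278, 0.96, -0.006], [0.361, 0.099, -0.927]]
ft_force: [0.4, -1.0, 4.6]
opening: 0.0432
clock: 10.02
tool_pos: [0.4995, -0.3132, 0.0721]
orientation: [[-0.886, -0.26, -0.384], [-0.277, 0.961, -0.009], [0.371, 0.098, -0.923]]
ft_force: [-13.8, -3.0, 17.5]
opening: 0.0434
clock 10.025 tcp in shelf mm [-45.323   -0.604   23.7088] rot [-0.0048 -0.0162 -0.0018] F shelf [-19.4176   2.5343  11.1529] op 0.04342934878012208
(-46, 0, 4) -> [ 0.3598  0.6976 19.7141]
```

```bash
python3 -m inch '{"hand":[0.75,0.75,0.75,0.75,0.75,0.75,0.75,0.75],"offset":[[0,0,0],[0,0,0],[0,0,-10],[5,0,-30],[15,0,-60],[25,0,-100],[30,0,-110],[30,0,-110]],"rot":[[0,0,0],[0,0,0],[0,0,0],[0,0,0],[0,0,0],[0,0,0],[0,0,0],[0,0,0]]}' 30
python3 - <<'E'
from tgt import *
o=np.array([.531,-.3,.034]);go(o,.283,[(-46,0,4)])
im=env.get_image("wrist");cv2.imwrite("pics/w4.png",im)
S=shelfR(.283);c=env.calibration("wrist")
print(proj(c,o+np.array([[0,0,.0],[-.1,0,.015],[-.085,0,.03],[-.085,.0225,.03],[-.085,-.0225,.03],[0,0,.03]])@S.T))
a=cv2.convertScaleAbs(im[100:350,170:400],alpha=1.5,beta=10)
cv2.imwrite("pics/w4c.png",cv2.resize(a,None,fx=2.4,fy=2.4,interpolation=cv2.INTER_CUBIC))
E
```

```text
clock: 11.02
tool_pos: [0.5159, -0.3207, 0.1853]
orientation: [[-0.887, -0.26, -0.382], [-0.277, 0.961, -0.01], [0.37, 0.097, -0.924]]
ft_force: [0.6, -0.2, -0.2]
opening: 0.0642
clock 11.025 tcp in shelf mm [-73.09    -0.3001 134.8907] rot [-0.006  -0.0146 -0.0019] F shelf [ 0.5308 -0.3783 -0.0118] op 0.06416209890140907
(-46, 0, 4) -> [-28.9993   1.1344 130.4764]
[[283.0285 273.6402]
 [283.1438 180.8078]
 [283.1374 201.468 ]
 [309.4827 201.4835]
 [256.8141 201.4524]
 [283.0398 289.0891]]
```

View pics/w4c.png

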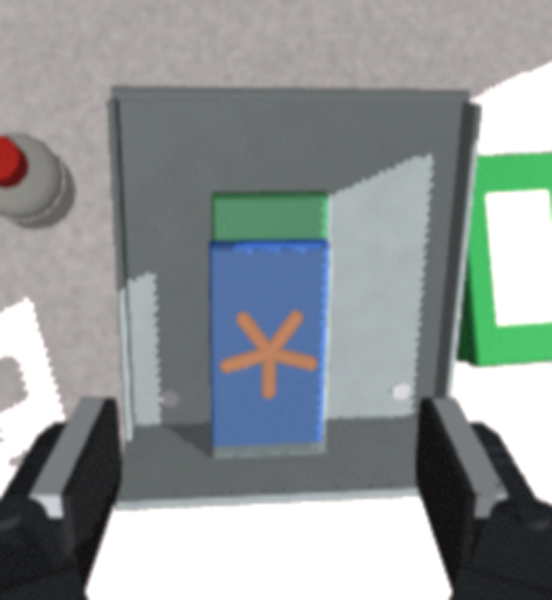

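```bash
python3 -m inch '{"hand":[0.75,0.75,0.75,0.75,0.75,0.75],"offset":[[-29,0.5,40],[-29,0.5,80],[-29,0.5,110],[-29,0.5,122],[-29,0.5,125],[-29,0.5,125]],"rot":[[-0.006,-0.015,0],[-0.006,-0.015,0],[-0.006,-0.015,0],[-0.006,-0.015,0],[-0.006,-0.015,0],[-0.006,-0.015,0]]}' 60
python3 -m inch '{"hand":[0.3,0.3,0.3,0.3,0.3],"offset":[[0,0,0],[0,0,0],[0,0,0],[0,0,0],[0,0,0]],"rot":[[0,0,0],[0,0,0],[0,0,0],[0,0,0],[0,0,0]]}' 70
python3 -m inch '{"hand":[0.3,0.3,0.3,0.3,0.3,0.3],"offset":[[0,0,-2],[0,3,-2],[0,6,-2],[0,8,-2],[0,8,0],[-3,8,1]],"rot":[[0,0,0],[0,0,0],[0,0,0],[0,0,0],[0,0,0],[0,0,0]]}' 70
python3 - <<'E'
from tgt import *
o=np.array([.531,-.3,.034]);go(o,.283,[(-46,8,7)])
E
```

```text
clock: 11.82
tool_pos: [0.4935, -0.3132, 0.0586]
orientation: [[-0.892, -0.258, -0.371], [-0.278, 0.961, 0.001], [0.357, 0.104, -0.929]]
ft_force: [0.7, 0.1, 0.3]
opening: 0.0638
clock: 12.45
tool_pos: [0.4948, -0.3135, 0.0602]
orientation: [[-0.893, -0.258, -0.369], [-0.277, 0.961, -0.001], [0.355, 0.102, -0.929]]
ft_force: [0.8, 1.5, 5.9]
opening: 0.0433
clock: 13.2
tool_pos: [0.4926, -0.3056, 0.0602]
orientation: [[-0.891, -0.258, -0.373], [-0.277, 0.961, -0.002], [0.359, 0.101, -0.928]]
ft_force: [-10.8, -2.9, 16.2]
opening: 0.0433
clock 13.2 tcp in shelf mm [-45.1311   7.2635  10.1088] rot [-0.0015 -0.0033 -0.0023] F shelf [-16.2187   1.7472  10.9765] op 0.04329640247251903
(-46, 8, 7) -> [0.8602 0.7393 3.1106]
```

```bash
python3 -m inch '{"hand":[0.75,0.75,0.75,0.75,0.75,0.75,0.75,0.75],"offset":[[0,0,0],[0,0,0],[0,0,-10],[0,0,-35],[0,0,-70],[0,0,-110],[0,0,-130],[0,0,-130]],"rot":[[0,0,0],[0,0,0],[0,0,0],[0,0,0],[0,0,0],[0,0,0],[0,0,0],[0,0,0]]}' 40
python3 - <<'E'
from tgt import *
s=env.read_state();Rt=s["orientation"];print(s["qpos"],s["tool_pos"])
for a in(169.4,-10.6):
    a=np.radians(a);ty=np.array([np.cos(a),np.sin(a),0]);tz=np.array([0,0,-1.]);Tr=np.c_[np.cross(ty,tz),ty,tz]
    print(R.from_matrix(Rt.T@Tr).as_rotvec())
print(Rt.T@(np.array([.568,.002,.2])-s["tool_pos"])*1000)
o=np.array([.531,-.3,.034]);go(o,.283,[])
E
```

```text
clock: 14.2
tool_pos: [0.5429, -0.3056, 0.1825]
orientation: [[-0.892, -0.259, -0.37], [-0.277, 0.961, -0.004], [0.356, 0.099, -0.929]]
ft_force: [0.5, -0.0, -1.2]
opening: 0.0639
[-24.5767  39.9266  21.3547  91.2386  -9.0666 -39.1125] [ 0.5429 -0.3056  0.1825]
[ 0.2922 -0.2713 -1.0906]
[-0.3079 -0.3316  2.0088]
[-101.3357  290.8528  -26.7559]
clock 14.2 tcp in shelf mm [-43.8374   6.8663 142.3723] rot [-0.0043 -0.0001 -0.0024] F shelf [ 0.8572 -0.2721 -0.9481] op 0.06386454565659608
```

```bash
python3 -m inch '{"hand":[0.75,0.75,0.75,0.75,0.75,0.75,0.75,0.75],"offset":[[-14,41,-4],[-28,83,-8],[-43,124,-12],[-58,166,-15],[-72,207,-19],[-86,249,-23],[-101,291,-27],[-101,291,-27]],"rot":[[0.042,-0.039,-0.156],[0.083,-0.077,-0.31],[0.125,-0.116,-0.467],[0.167,-0.155,-0.62],[0.208,-0.194,-0.78],[0.25,-0.232,-0.935],[0.292,-0.271,-1.09],[0.292,-0.271,-1.09]]}' 40
python3 - <<'E'
from tgt import *
im=env.get_image("wrist");print(env.read_state()["qpos"],env.search_frame("wrist","plaque_small")[:2])
cv2.imwrite("pics/w5c.png",cv2.resize(im[100:310,150:410],None,fx=2.5,fy=2.5,interpolation=cv2.INTER_CUBIC))
E
```

```text
clock: 15.2
tool_pos: [0.5665, 0.0042, 0.2]
orientation: [[-0.181, -0.983, -0.0], [-0.983, 0.181, 0.0], [-0.0, 0.0, -1.0]]
ft_force: [0.8, -0.3, -0.7]
opening: 0.0637
[  0.3035  15.2536 -10.474   64.3394  -0.0362 -79.1248] [{'at': [282.3, 191.0], 'conf': 0.62}]
```

View pics/w5c.png

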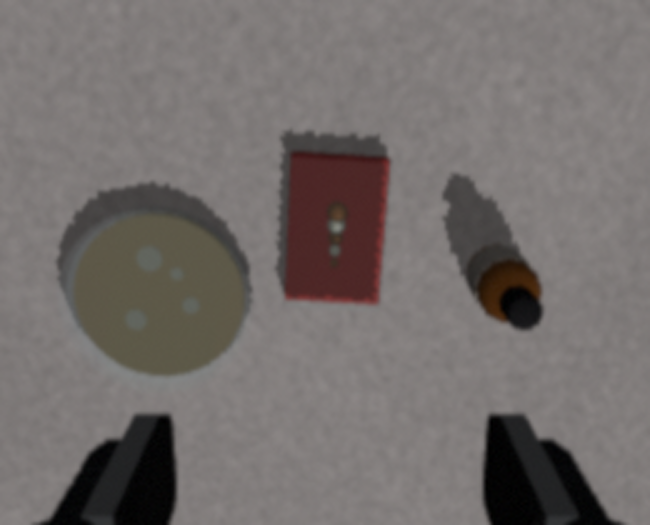

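```bash
python3 - <<'E'
from tgt import *
c=env.calibration("wrist");s=env.read_state();Rt=s["orientation"];p=s["tool_pos"]
W=lambda u,v:(150+u/2.5,100+v/2.5)
T=lambda u,v,z:(Rt.T@(ray(c,W(u,v),z)-p)*1000)[:2]
P=np.array([T(*q,.013) for q in[(291,153),(389,157),(379,303),(285,297)]]);print(P)
print(cv2.minAreaRect(P.astype(np.float32)),P.mean(0))
print("dish",T(160,295,.015),T(248,295,.015),"dropper cap",T(521,307,.062), "small amber",T(510,290,.045))
E
```

```text
[[ 34.8563 -18.6433]
 [ 33.1519  24.2055]
 [-34.4985  21.3089]
 [-31.5837 -22.4267]]
((0.2639961242675781, 0.8671073913574219), (67.7124252319336, 43.82027816772461), 2.451752185821533) [0.4815 1.1111]
dish [-29.9751 -79.9591] [-29.9405 -39.3548] dropper cap [-18.9598  74.2962] small amber [-17.4814  73.7038]
```

```bash
python3 -m inch '{"hand":[0.66,0.66,0.66,0.66,0.66,0.66,0.66],"offset":[[14,1.5,50],[14,1.5,100],[14,1.5,150],[14,1.5,180],[14,1.5,195],[14,1.5,198],[14,1.5,198]],"rot":[[0,0,0.045],[0,0,0.045],[0,0,0.045],[0,0,0.045],[0,0,0.045],[0,0,0.045],[0,0,0.045]]}' 40
python3 -m inch '{"hand":[0.3,0.3,0.3,0.3,0.3],"offset":[[0,0,0],[0,0,0],[0,0,0],[0,0,0],[0,0,0]],"rot":[[0,0,0],[0,0,0],[0,0,0],[0,0,0],[0,0,0]]}' 50
python3 -m inch '{"hand":[0.3,0.3,0.3,0.3,0.3],"offset":[[0,0,-15],[0,0,-60],[0,0,-120],[0,0,-170],[0,0,-170]],"rot":[[0,0,0],[0,0,0],[0,0,0],[0,0,0],[0,0,0]]}'
python3 - <<'E'
from tgt import *
o=np.array([.531,-.3,.034]);go(o,.283,[(-70,7.5,120),(-52,7.5,60)])
im=env.get_image("wrist");cv2.imwrite("pics/w6.png",im)
E
```

```text
clock: 16.18
tool_pos: [0.5635, -0.012, 0.0027]
orientation: [[-0.23, -0.973, -0.0], [-0.973, 0.23, -0.001], [0.001, -0.0, -1.0]]
ft_force: [0.2, -1.1, 0.6]
opening: 0.0566
clock: 16.8
tool_pos: [0.5648, -0.0121, 0.004]
orientation: [[-0.23, -0.973, 0.002], [-0.973, 0.23, -0.001], [0.001, -0.003, -1.0]]
ft_force: [0.2, -0.5, 6.2]
opening: 0.0436
clock: 17.42
tool_pos: [0.5677, -0.0119, 0.1798]
orientation: [[-0.229, -0.973, 0.012], [-0.973, 0.229, -0.001], [-0.001, -0.012, -1.0]]
ft_force: [0.5, 0.2, -0.4]
opening: 0.0437
clock 17.425 tcp in shelf mm [ 61.2314 282.2687 148.9758] rot [-0.2985  0.2815  1.042 ] F shelf [ 0.6197  0.0367 -0.1482] op 0.043749872883381995
(-70, 7.5, 120) -> [305.4467 -13.8275   8.3796]
(-52, 7.5, 60) -> [302.0614  -5.9077  70.4265]
```

View pics/w6.png

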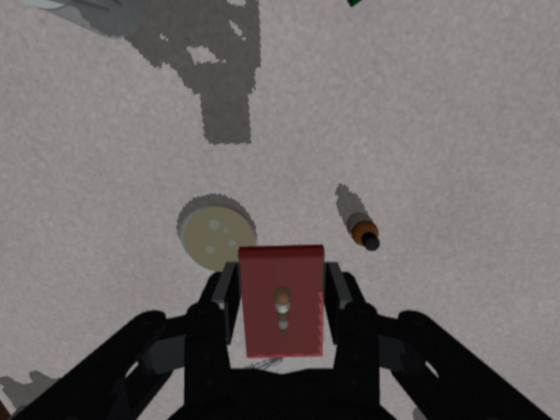

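```bash
python3 -m inch '{"hand":[0.3,0.3,0.3,0.3,0.3,0.3,0.3,0.3],"offset":[[44,-2,1],[87,-4,2],[131,-6,4],[174,-8,5],[218,-10,6],[262,-12,7],[305,-14,8],[305,-14,8]],"rot":[[-0.043,0.04,0.149],[-0.085,0.08,0.298],[-0.128,0.12,0.447],[-0.17,0.16,0.595],[-0.213,0.2,0.744],[-0.256,0.241,0.893],[-0.2985,0.2815,1.042],[-0.2985,0.2815,1.042]]}'
python3 - <<'E'
from tgt import *
o=np.array([.531,-.3,.034]);go(o,.283,[(-58,7.3,60),(-57,7.3,42)])
E
```

```text
clock: 18.48
tool_pos: [0.5079, -0.3143, 0.1655]
orientation: [[-0.89, -0.254, -0.379], [-0.276, 0.961, 0.003], [0.364, 0.108, -0.925]]
ft_force: [0.8, 0.4, -0.8]
opening: 0.0435
clock 18.475 tcp in shelf mm [-71.4435   5.9132 113.5666] rot [ 0.0058 -0.0079 -0.0036] F shelf [ 1.0688  0.1401 -0.4409] op 0.04353077855947975
(-58, 7.3, 60) -> [-13.8639   1.1269  53.4654]
(-57, 7.3, 42) -> [-15.0069   1.0268  71.4566]
```

```bash
python3 -m inch '{"hand":[0.3,0.3,0.3,0.3,0.3,0.3],"offset":[[-14,1,20],[-14,1,40],[-14,1,55],[-14,1,65],[-14,1,69],[-14,1,69]],"rot":[[0.006,-0.008,-0.004],[0.006,-0.008,-0.004],[0.006,-0.008,-0.004],[0.006,-0.008,-0.004],[0.006,-0.008,-0.004],[0.006,-0.008,-0.004]]}'
python3 - <<'E'
from tgt import *
o=np.array([.531,-.3,.034]);go(o,.283,[(-48,7.3,37)])
E
```

```text
clock: 19.23
tool_pos: [0.494, -0.3092, 0.097]
orientation: [[-0.892, -0.26, -0.37], [-0.28, 0.96, -0.0], [0.356, 0.103, -0.929]]
ft_force: [-0.4, 0.3, -0.7]
opening: 0.0434
clock 19.225 tcp in shelf mm [-57.9768   7.2776  44.7613] rot [-0.0005  0.0004  0.0005] F shelf [ 0.0097  0.3234 -0.7503] op 0.04340945187447681
(-48, 7.3, 37) -> [-9.9738  0.0213  7.7652]
```

```bash
python3 -m inch '{"hand":[0.3,0.3,0.3,0.3,0.3],"offset":[[-2,0,2],[-4,0,4],[-6,0,6],[-8,0,7],[-8,0,7]],"rot":[[0,0,0],[0,0,0],[0,0,0],[0,0,0],[0,0,0]]}'
python3 - <<'E'
from tgt import *
o=np.array([.531,-.3,.034]);go(o,.283,[(-48,7.3,37)])
E
```

```text
clock: 19.85
tool_pos: [0.4951, -0.3081, 0.0884]
orientation: [[-0.889, -0.259, -0.377], [-0.279, 0.96, -0.002], [0.363, 0.103, -0.926]]
ft_force: [-10.7, -2.8, 6.6]
opening: 0.0436
clock 19.85 tcp in shelf mm [-53.6297   7.1828  37.2481] rot [-0.0006 -0.0068 -0.0005] F shelf [-12.6913   0.8096   2.0984] op 0.043646198604121667
(-48, 7.3, 37) -> [-5.6312  0.1202  0.2098]
```

```bash
python3 - <<'E'
from tgt import *
c=env.calibration("wrist");s=env.read_state();Rt=s["orientation"];p=s["tool_pos"]
ct=dict(intrinsics=c["intrinsics"],position=Rt.T@(c["position"]-p),attitude=Rt.T@c["attitude"])
for px,z in[((281,246),-.011),((281,357),-.011),((281,357),-.002),((281,213),-.026),((281,366),-.026),((281,366),-.017),((281,174),-.011)]:print(px,z,ray(ct,px,z)*1000)
im=env.get_image("wrist");cv2.imwrite("pics/w7.png",im)
a=cv2.convertScaleAbs(im[120:400,170:400],alpha=1.6,beta=10)
cv2.imwrite("pics/w7c.png",cv2.resize(a,None,fx=2.1,fy=2.1,interpolation=cv2.INTER_CUBIC))
E
```

```text
(281, 246) -0.011 [ 19.9995  -1.2702 -11.    ]
(281, 357) -0.011 [-46.4813  -1.2315 -11.    ]
(281, 357) -0.002 [-55.0574  -1.2405  -2.    ]
(281, 213) -0.026 [ 41.4325  -1.2593 -26.    ]
(281, 366) -0.026 [-37.7261  -1.2132 -26.    ]
(281, 366) -0.017 [-46.73   -1.222 -17.   ]
(281, 174) -0.011 [ 54.7563  -1.2904 -11.    ]
```

View pics/w7c.png

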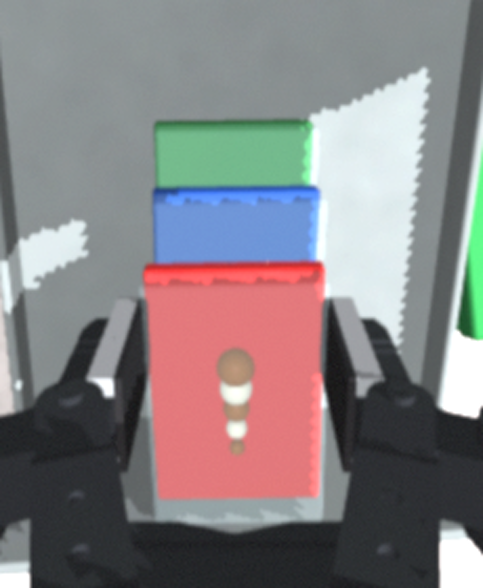

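```bash
python3 - <<'E'
from tgt import *
from scipy.optimize import brentq
c=env.calibration("wrist");o=np.array([.531,-.3,.034]);S=shelfR(.283)
for L,z,row in((.1,.015,177.6),(.085,.03,209),(.07,.045,245.2)):
    for dz in(0,.0025):
        f=lambda x:proj(c,o+S@[x,.007,z+dz])[0,1]-row
        x=brentq(f,-.2,.05);print(L,dz,"lower end at",(x+L)*1000)
E
```

```text
0.1 0 lower end at -0.35929016459847196
0.1 0.0025 lower end at -0.8304892204524239
0.085 0 lower end at -1.5578116892695226
0.085 0.0025 lower end at -2.305557122152038
0.07 0 lower end at -2.4795257909336623
0.07 0.0025 lower end at -3.5702387821947013
```

```bash
python3 -m inch '{"hand":[0.3,0.3,0.3],"offset":[[-3,0,2],[-5,0,2],[-7,0,2]],"rot":[[0,0,0],[0,0,0],[0,0,0]]}'
python3 - <<'E'
from tgt import *
o=np.array([.531,-.3,.034]);go(o,.283,[])
E
```

```text
clock: 20.27
tool_pos: [0.4949, -0.3081, 0.0873]
orientation: [[-0.885, -0.259, -0.387], [-0.278, 0.961, -0.007], [0.374, 0.101, -0.922]]
ft_force: [-21.4, -4.2, 23.7]
opening: 0.0434
clock 20.275 tcp in shelf mm [-53.4593   7.0746  36.1526] rot [-0.002  -0.0188 -0.0017] F shelf [-28.6906   3.9635  14.0511] op 0.043434403518114874
```

```bash
python3 -m inch '{"hand":[0.3,0.72,0.72,0.72,0.72,0.72,0.72,0.72],"offset":[[0,0,0],[0,0,0],[0,0,0],[0,0,-8],[0,0,-30],[5,0,-60],[15,0,-90],[15,0,-90]],"rot":[[0,0,0],[0,0,0],[0,0,0],[0,0,0],[0,0,0],[0,0,0],[0,0,0],[0,0,0]]}' 30
python3 - <<'E'
from tgt import *
im=env.get_image("wrist");cv2.imwrite("pics/w8.png",im)
env.get_image("scene")
sc=env.get_image("scene")
o=np.array([.531,-.3,.034]);go(o,.283,[])
c=env.calibration("scene");q=proj(c,o+shelfR(.283)@[-.05,.0,.02])[0];print(q)
u,v=map(int,q);b=sc[max(0,v-50):v+50,max(0,u-55):u+55];b=cv2.convertScaleAbs(cv2.resize(b,(528,480),interpolation=cv2.INTER_CUBIC),alpha=1.5)
a=cv2.convertScaleAbs(im[120:360,170:400],alpha=1.6,beta=10);a=cv2.resize(a,(460,480))[:, 60:330]
cv2.imwrite("pics/w8c.png",np.hstack([a,b]))
E
```

```text
clock: 21.28
tool_pos: [0.5184, -0.3123, 0.1787]
orientation: [[-0.887, -0.259, -0.383], [-0.277, 0.961, -0.009], [0.37, 0.098, -0.924]]
ft_force: [-0.3, 0.2, -0.6]
opening: 0.0615
clock 21.425 tcp in shelf mm [-66.5119   7.4901 125.7271] rot [-0.0014 -0.0192 -0.0014] F shelf [-0.2853 -0.5584 -0.3806] op 0.06142782043140396
[213.4386 304.1696]
```

View pics/w8c.png

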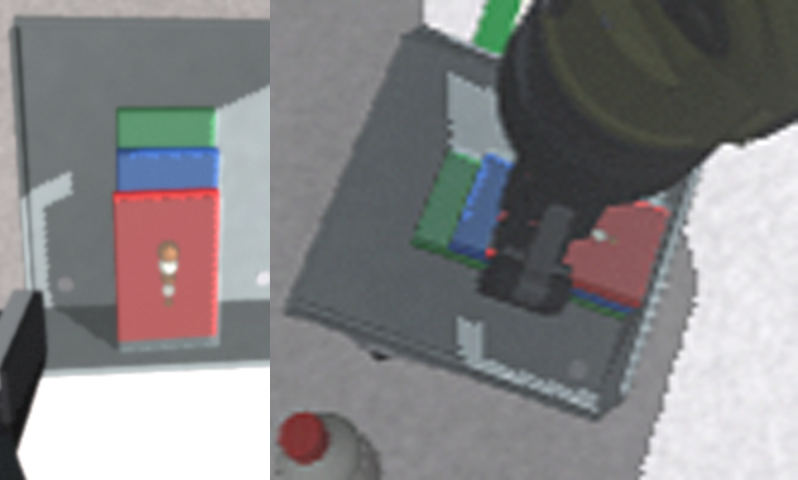

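```bash
python3 -c "
from rig import env
print(env.sign_off(), env.read_state()['clock'])"
```

```text
the job is handed in; nothing more can be done
the job is handed in; nothing more can be done
```

I stacked the three plaques on the grey rack, largest at the bottom and smallest on top, clear faces up. The job was handed in at about 21 s; sign-off gives no verdict.

**What I did:** The large and medium plaques were lying almost exactly aligned, so I gripped and moved them together. I set them on the tray and pushed them against the backstop until they stalled at about 15 N. I then pushed the medium on its own; it did not move at about 19 N. The pair sat about 8 mm off the centre line, so I shifted both 8 mm across. Last I placed the small plaque on top and pushed it; it moved only 0.2 mm as the force rose to about 29 N.

**Last checks:** The final picture shows a straight pile with even steps between the upper ends and the gripper clear of it. No contact with a bystander showed in the forces or in the pictures I viewed, but I did not re-measure where they stand.

**What disagreed:**
- **Small plaque:** the camera put its lower end 2.5–3.5 mm short of the backstop, against a 4 mm limit, while the push force said it was home. The same estimate read about 0.4 mm for the large and 1.6 mm for the medium. The error grew with height, so I took it as camera bias.
- **Rack position:** the top and wrist cameras differed by about 1 cm. I used the wrist view and contact with the tray and backstop instead.

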